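Load a battery carrier past the spring gate of a test dock

TASK

Load the battery carrier into the test dock: with one fingertip press the long flap beside the chute down to level and hold it there, so that the gate arm stays raised, while the other fingertip pushes the carrier by its upright tail plate along the chute, past the gate arm, hard up against the spring contacts at the far end. Keep the carrier pushed in while you let the flap up, so that the gate drops shut behind the tail plate and keeps the carrier pressed on the contacts. Only press and push: nothing is gripped or lifted, the gate must not touch the carrier or the battery on the way in, and the other things on the bench stay where they are.

Things in the scene. Friction and masses are not known exactly. Their poses are not given: they have to be found in the camera images.
- dock: Battery test dock, fixed. Origin on the bench, on the chute's centre line, under the shut gate arm; x along the chute, the way the carrier is pushed, y left, z up (mm below in this frame). Chute floor z 5; rails |y| 36.5 to 42.5, x -172 to 112, with steel lips z 23 to 26 reaching in to |y| 31 over the carrier's walls. Gate shaft along x at y 50, z 16; bearing blocks y 44 to 56, top z 19. Nose stops at x 112; tester head x 117 to 179, |y| under 50, top z 47.
- gate (a joint): Gate on the shaft left of the chute, rad: 0 shut, 1.15 fully open (stop). Stop arm and finger flap are one stiff part: pressing the flap down raises the arm. At 0.96 the flap is level, top z 18 to 19 mm. From 0.8 on, carrier and tail plate pass clear. A spring shuts it, about 3 N at mid-flap when level.
- gate_arm_tip (a point): Tip of the gate's stop arm (6 mm along the dock's x, 8 mm thick, 30 mm from shaft to tip). Shut: level at dock y 20, z 16 mm, in the carrier's way. Flap level: the arm stands up beside the chute, at y 29 to 50, up to z 43 mm.
- flap_edge (a point): Middle of the flap's rounded outer edge (r 3 mm), 33 mm out from the shaft. The flap runs along the dock's x from -165 to +12 mm. Shut, it slopes up and outward at 0.96 rad (edge y 69, top z 46 mm); level, its edge is at y 83 mm. A fingertip centred at y 67 mm presses it through the whole swing and can slide along it.
- carrier: Grey battery carrier: loose tray 104 mm long (x), 70 wide (y), walls 16 high, about 0.2 kg. Origin: centre of underside; x to its nose, z up. It waits in the chute, nose towards the gate. Seated against the shut gate its x in the dock's frame is 55 mm; on the nose stops 60 mm. The gate can drop behind it only above 56 mm.
- tail_plate (a point): On the rear face (-x) of the carrier's upright tail plate, on its middle line, 30 mm above the carrier's underside. The plate is 44 mm wide, 5 mm thick, from the tray's floor to 52 mm above the underside. This is the face to push, right of dock y 15 mm so that the gate arm can drop beside the finger.
- battery: Flat battery, 92 x 60 x 5 mm, lying loose in the carrier's tray. Origin: centre of its underside.
- contacts (a joint): Spring contact block at the chute's far end (white, four brass pins), m: 0 free, grows as the carrier's nose presses it. The nose meets it with the carrier at dock x 51 mm; 0.004 when the carrier rests against the shut gate, 0.009 with it on the nose stops. It pushes back with 1 N at first touch, 3 N seated, 5.5 N at the stops.
- power_pack: Grey moulded power pack, 109 x 66 x 36 mm, on the bench. Bystander: leave it alone. Origin: centre of its underside.
- torch: Small black torch, 90 x 22 mm, lying just right of the chute. Bystander: leave it alone. Origin: middle of its rear end face; it reaches 90 mm from there along the dock's x.
- pin_tin: Round tin, 68 x 25 mm high. Bystander: leave it alone. Origin: centre of its underside.
- lit_phone: Phone with a lit screen, 165 x 77 x 11 mm. Bystander: leave it alone. Origin: centre of its underside.
- tape: Roll of tape, 60 x 18 mm high, left of the dock, beyond its flap. Bystander: leave it alone. Origin: centre of its underside.
- charger: White charger cube, 58 x 42 x 26 mm. Bystander: leave it alone. Origin: centre of its underside.

How it is judged:
On the way, in this order (a step that is already met when the one before it is completed fails the run):
1. a fingertip holds the gate open while the carrier still stands in front of it (value of joint gate above 0.75 rad and contact force between any of the fingers, the arm and gate above 0.2 N and x of carrier in the frame of dock below -0.05 m), for 0.1 s.
2. with the gate still held open by a fingertip, the carrier is pushed past it, onto the contacts (value of joint gate above 0.7 rad and contact force between any of the fingers, the arm and gate above 0.2 N and x of carrier in the frame of dock above 0.056 m), for 0.1 s.
At the end, for the whole second after the job is handed in: The gate is shut (under 0.08 rad) behind the tail plate, the carrier lies flat and at rest 52.5 to 61.5 mm along the dock's x, the contacts are pressed in by more than 2.5 mm, and the battery lies in the carrier (value of joint gate below 0.08 rad and value of joint contacts above 0.0025 m and x of carrier in the frame of dock between 0.0525 and 0.0615 m and angle between carrier's own z axis and vertical below 0.05 rad and linear speed of carrier below 0.01 m/s and horizontal distance between battery and carrier below 0.005 m and z of battery in the frame of carrier below 0.007 m); the robot touches nothing.
It fails at once if the gate strikes, scrapes or stops the carrier on its way in (x of carrier in the frame of dock below 0.0515 m and contact force between gate and carrier above 1 N).
It fails at once if the gate touches the battery (contact force between gate and battery above 0.5 N).
It fails at once if the carrier or the battery is lifted or tipped (z of carrier in the frame of dock above 0.017 m or angle between carrier's own z axis and vertical above 0.2 rad or z of battery in the frame of carrier above 0.016 m).
It fails at once if the fingers touch the battery (contact force between the fingers and battery above 1 N).
It fails at once if another thing on the bench is moved by more than 15 mm (distance of any of power_pack, torch, pin_tin, lit_phone, tape, charger from where it was at the start of the episode above 0.015 m).
It also fails if it takes over 53 s, if anything falls off the work surface, if the arm or the gripper's body presses on something with over 40 N, if the wrist force passes 120 N, or if a joint passes its speed limit or range.

ROBOT

A 7-joint arm with a two-finger parallel gripper is mounted at the origin on a cart in front of the work surface, level with it; the furniture and walls round the work are solid. World frame = base frame: x ahead of the robot, y to its left, z up, the work surface at z = 0. Lengths are in m, angles in rad, forces in N, time in s.
With the tool pointing down it reaches from about 0.425 to 0.925 m from the base axis. Payload 6.8 kg.
Tool frame: the origin (TCP) lies on the centre line of the jaws, within the pads' length; the fingertips stand 14 mm ahead of it and the grasp point (between the pads) lies 5 mm behind it (r.tips_ahead is the distance from the TCP to the fingertips, in m); z points along the fingers, y is the line along which they close (so a half turn about z gives the same grasp; the last joint's range is limited). The gripper opens to 85 mm and grips with 20 to 120 N. Pads are 22 mm wide; open, the fingers measure 114 mm over their backs; the gripper's body (76 mm by 85 mm) begins 54 mm behind the grasp point. The pads swing forward as they close: fully open they stand 13 mm farther back than shut.
Start: joints at [1.055, 0.477, 0.022, 1.555, -0.011, 1.109, -0.083], TCP at [0.268, -0.62, 0.245] pointing down, gripper open.
Joint ranges: [-2.96, 2.96], [-0.34, 2.1], [-1.41, 1.46], [0.24, 2.44], [-1.37, 4.51], [0.17, 1.92], [-2.96, 2.96]. Speed limits (rad/s): [2.39, 2.39, 3.14, 3.14, 3.14, 3.14, 3.14].

INTERFACE

Orientations are given as a rotation vector (axis times angle).
In Python, from bench import r, eyes gives the robot as it stands.
- The arm moves only by the tool step_arm, never from a script. Its argument "rows" is a list of rows, each a list of 6 numbers: the shift along the world's x, y, z in units of 60 cm (1.0 is 60 cm), then the turn, a rotation vector about the world's x, y, z in units of pi rad (1.0 is pi rad). In form: [[x, y, z, rx, ry, rz], ...]. A call has 1 to 5 rows; each row is the pose to reach, as a shift and turn from the pose commanded when the call began, turning the shorter way round; what a row does not reach only later rows make up. A row lasts 1/12 s, in which the tool goes at most 41.7 mm and 7.16 degrees, less where a joint would pass 70% of its speed; a pose out of reach is approached as far as the arm can. A call with a number of a shift or a turn outside -1 to 1 is refused whole. A call with a gripper value outside its range is refused whole. "jaw" is the closure, from 0 (fully open) to 1 (shut), set as the call begins (left out, the last holds). The fingers move at their own pace and stop on an object; "squeeze" is the grip in N (left out, the last holds). Time passes only in rows, so rows that repeat a pose let the fingers close. It gives the time, the measured TCP pose, the force, the opening and the grip force at its end, in the units of the state.
- r.get_obs(): the state, without advancing time (a new reading comes with each control period).
- eyes.grab_frame(name): name is "scene" or "top" or "wrist"; returns the picture (480x640x3 uint8, red, green, blue); there is no depth.
- eyes.camera_info(name): a dict with "mtx" (3x3 intrinsics, pixels), "extrinsics" (4x4, takes a point from camera to world coordinates); the wrist camera has in their place "tool_from_camera" (4x4, takes a point from camera to tool coordinates, whose origin is the TCP and whose axes are the flange's). Camera axes: x right, y down, z forward; pixel columns grow to the right and rows downward; lengths in m; the calibration is good to about 2 mm. A picture is of the moment at which its call begins: read the wrist's pose just before it. camera_info takes no time and is no camera call.
- r.hand_in(): hands the job in; it is judged then, once.
The state is a dict: "clock": time; "joints": joint angles; "qvel": joint speeds; "tau": joint torques, N m; "tcp_pos": TCP position; "orientation": TCP orientation; "contact_force": force on the tool from outside, world axes, zero at the start; "moment": the same for the moment, N m; "grip_width": finger opening in m; "gripper_force": force on a finger pad.
Only numpy, scipy, OpenCV 4.12 (cv2) and the standard library are available. Lean on these libraries where they do the work, as an engineer would, in place of code of your own. Each camera call takes 0.05 s, during which the arm holds its last target. There are 200 camera calls.

## Working session

There is one attempt and no reset: what is moved stays moved. The work goes in short steps, Python scripts to look and compute and a tool call to move; the robot and the scene stay as the last step left them, time stands still between calls to the robot, and variables do not carry over. Pictures are saved under pics/ and viewed, at most 10 in all, crops included, and the job is handed in when it is done.

Besides the shell and the picture viewer there is one more tool, called as name(argument=value, ...) on one line, values as JSON. step_arm: Moves the arm, as the interface text tells. Shifts and turns lie within -1 to 1; 1 stands for 60 cm of shift or pi rad of turn. Its arguments: {"type":"object","properties":{"rows":{"type":"array"},"jaw":{"type":"number"},"squeeze":{"type":"number"}},"required":["rows"]}

```bash
mkdir -p pics; python3 - <<'E'
from bench import r, eyes
import cv2,numpy as np
o=r.get_obs(); print(o['clock'],o['tcp_pos'],o['orientation'],o['grip_width'],r.tips_ahead)
for n in ['scene','top']:
    cv2.imwrite(f'pics/{n}0.png',eyes.grab_frame(n)[:,:,::-1]); i=eyes.camera_info(n); print(n,i['mtx'].tolist(),np.round(i['extrinsics'],4).tolist())
i=eyes.camera_info('wrist');print({k:np.round(v,4).tolist() for k,v in i.items() if k in('mtx','tool_from_camera')})
E
```

```text
0.0 [ 0.26747115 -0.61912997  0.24435027] [-3.07481221e+00 -6.35868935e-01  8.01510958e-04] 0.08537088546347658 0.014
scene [[501.08027507541965, 0.0, 317.693236641927], [0.0, 501.08027507541965, 238.52701330200364], [0.0, 0.0, 1.0]] [[0.967, -0.1059, 0.2319, 0.404], [-0.2547, -0.4346, 0.8639, -0.6998], [0.0093, -0.8944, -0.4472, 0.4993], [0.0, 0.0, 0.0, 1.0]]
top [[593.8088346715083, 0.0, 323.41038313342574], [0.0, 593.8088346715083, 242.30871441705816], [0.0, 0.0, 1.0]] [[-0.4054, -0.7078, 0.5785, -0.0243], [-0.9141, 0.3099, -0.2615, 0.4521], [0.0058, -0.6349, -0.7726, 0.9689], [0.0, 0.0, 0.0, 1.0]]
{'mtx': [[333.0598, 0.0, 315.8302], [0.0, 333.0598, 241.0241], [0.0, 0.0, 1.0]], 'tool_from_camera': [[-0.0002, -0.9575, -0.2884, 0.0731], [1.0, -0.0001, -0.0004, 0.0], [0.0004, -0.2884, 0.9575, -0.1283], [0.0, 0.0, 0.0, 1.0]]}
```

View pics/scene0.png

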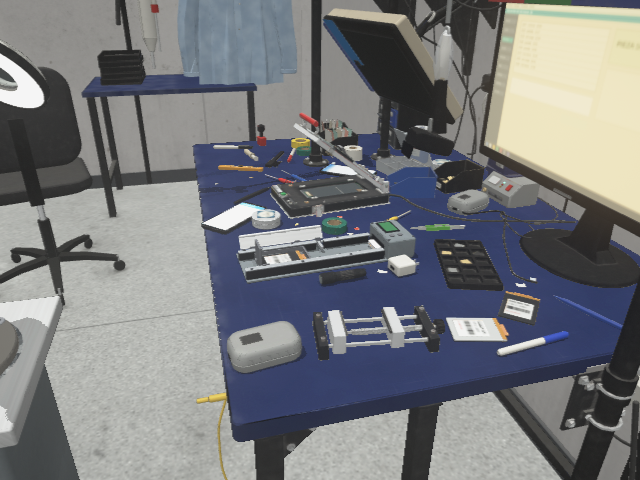

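View pics/top0.png

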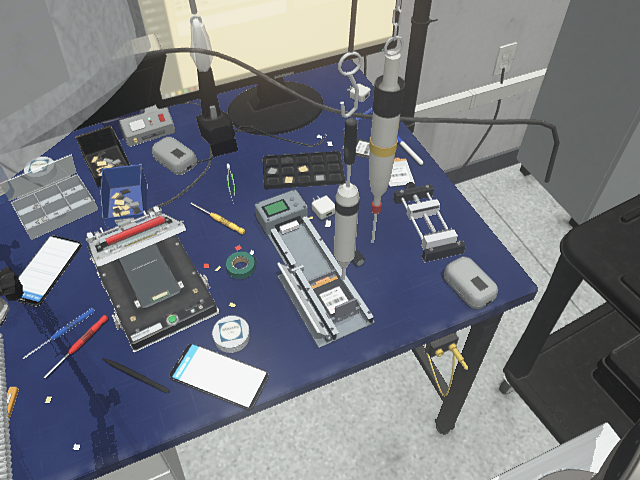

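The scene picture shows the dock from (240,260) to (415,240), flap on the far side. In the top picture the head is at (280,210), the chute end at (345,335), and a hanging tool partly occludes the right rail. I'll enlarge both.

```bash
python3 - <<'E'
import cv2,numpy as np
a=cv2.imread('pics/top0.png')[185:350,240:390]; b=cv2.imread('pics/scene0.png')[205:295,225:425]
cv2.imwrite('pics/topc.png',cv2.resize(a,None,fx=3.6,fy=3.6,interpolation=cv2.INTER_CUBIC))
cv2.imwrite('pics/scenec.png',cv2.resize(b,None,fx=4,fy=4,interpolation=cv2.INTER_CUBIC))
E
```

```text
(no output)
```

View pics/topc.png

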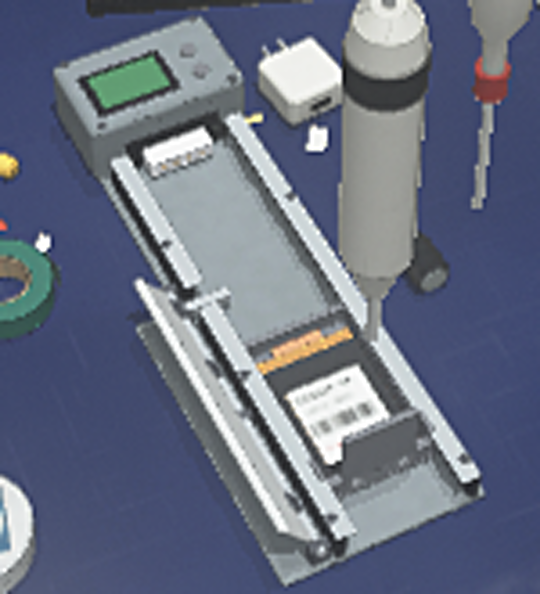

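View pics/scenec.png

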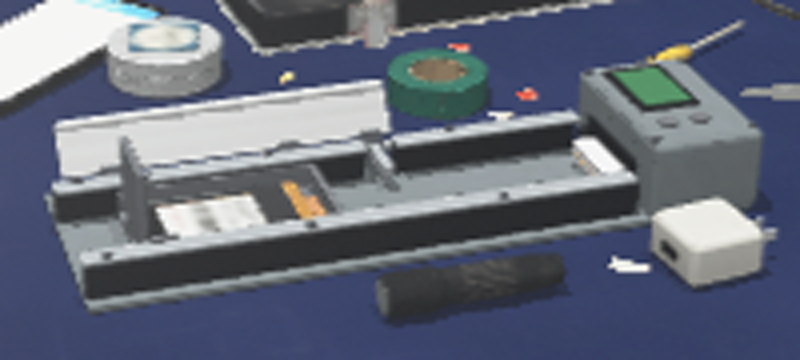

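The top crop shows the head corners near (57,72), (200,18), (243,85), the rails, the shut gate with its flap on the left, and the tail plate at (385,445). The scene crop shows the flap's outer edge from (55,123) to (385,82) and the tail plate at (135,190). I'll fit the dock pose from these corners.

```bash
cat > h.py <<'E'
import numpy as np, cv2
from scipy.optimize import least_squares
from bench import r, eyes
def proj(i,E,p):
    q=(np.linalg.inv(E)@np.c_[p,np.ones(len(p))].T)[:3]; u=i@q; return (u[:2]/u[2]).T
def ray(i,E,uv):
    d=E[:3,:3]@np.linalg.inv(i)@np.array([uv[0],uv[1],1.]); return E[:3,3],d/np.linalg.norm(d)
def plane(i,E,uv,z):
    o,d=ray(i,E,uv); return o+d*(z-o[2])/d[2]
def dockT(v):
    c,s=np.cos(v[2]),np.sin(v[2]); return lambda P:np.c_[v[0]+c*P[:,0]-s*P[:,1],v[1]+s*P[:,0]+c*P[:,1],P[:,2]]
E
python3 - <<'E'
from h import *
T=[((57,72),(179,50,47)),((200,18),(179,-50,47)),((243,85),(117,-50,47)),((100,130),(117,50,47)),((112,165),(112,42.5,26)),((130,157),(112,31,26)),((482,468),(-172,-42.5,26)),((355,530),(-172,31,26)),((137,282),(12,69,45)),((462,487),(-172,-31,26))]
S=[((648,150),(117,-50,47)),((762,130),(179,-50,47)),((582,78),(117,50,47)),((690,62),(179,50,47)),((85,265),(-172,-42.5,26)),((50,190),(-172,42.5,26)),((55,123),(-165,69,46)),((385,82),(12,69,46))]
D=[]
for n,L,k,off in(('top',T,3.6,(240,185)),('scene',S,4,(225,205))):
    i=eyes.camera_info(n); D.append((np.array(i['mtx']),np.array(i['extrinsics']),np.array([a for a,b in L])/k+off-.5+.5/k,np.array([b for a,b in L])/1e3))
f=lambda v:np.concatenate([(proj(m,E,dockT(v)(P))-uv) for m,E,uv,P in D])
s=least_squares(lambda v:f(v).ravel(),[.6,0,0.],loss='soft_l1',x_scale=[.01,.01,.1]); print(s.x); print(np.round(f(s.x),1).tolist())
v=s.x;c,sn=np.cos(v[2]),np.sin(v[2])
def tod(p): d=np.array(p[:2])-v[:2]; return c*d[0]+sn*d[1],-sn*d[0]+c*d[1]
m,E=D[0][:2]
# tail plate top edge corners in top crop, z=5+52
for q in((342,450),(412,412)): print('plate top',tod(plane(m,E,np.array(q)/3.6+(240,185),.057)))
m,E=D[1][:2]
for q in((120,138),(140,180)): print('scene plate top',tod(plane(m,E,np.array(q)/4+(225,205),.057)))
# hanging tools
a=ray(*D[0][:2],(345,230)); 
for z in (.05,.1,.2,.3,.4,.5):
    p=a[0]+a[1]*(z-a[0][2])/a[1][2]; p2=plane(*D[0][:2],(343,278),z); print(z,p.round(3),proj(*D[1][:2],p[None]).round(),p2.round(3),proj(*D[1][:2],p2[None]).round())
print(plane(*D[0][:2],(375,335),.0))
E
```

```text
[0.65123741 0.17069312 0.05232058]
[[-1.4, -2.9], [1.4, -2.9], [1.9, -2.8], [-1.8, 0.5], [-0.2, -2.2], [-0.2, -1.8], [0.1, 1.3], [0.5, -0.6], [0.4, -1.9], [0.3, -1.6], [1.0, -0.4], [0.4, 0.6], [-2.0, -2.4], [-3.0, -1.8], [-1.9, -0.7], [-0.8, -2.3], [-1.4, -0.5], [-1.6, -0.7]]
plate top (np.float64(-0.1455247366049314), np.float64(0.025687372591013637))
plate top (np.float64(-0.14122914687143787), np.float64(-0.01700303556006781))
scene plate top (np.float64(-0.1377936160672552), np.float64(0.016044236456216908))
scene plate top (np.float64(-0.13751805840043663), np.float64(-0.030007810077758046))
0.05 [0.676 0.088 0.05 ] [[349. 255.]] [0.568 0.143 0.05 ] [[287. 248.]]
0.1 [0.638 0.107 0.1  ] [[327. 229.]] [0.536 0.159 0.1  ] [[268. 223.]]
0.2 [0.562 0.147 0.2  ] [[281. 173.]] [0.472 0.193 0.2  ] [[228. 169.]]
0.3 [0.485 0.187 0.3  ] [[232. 115.]] [0.407 0.227 0.3  ] [[185. 112.]]
0.4 [0.409 0.226 0.4  ] [[180.  52.]] [0.343 0.26  0.4  ] [[140.  51.]]
0.5 [0.333 0.266 0.5  ] [[125. -15.]] [0.278 0.294 0.5  ] [[ 91. -15.]]
[0.45712443 0.12675808 0.        ]
```

```bash
python3 - <<'E'
from h import *
C={n:(np.array(eyes.camera_info(n)['mtx']),np.array(eyes.camera_info(n)['extrinsics'])) for n in('top','scene')}
def tri(a,b):
    (o1,d1),(o2,d2)=ray(*C['top'],a),ray(*C['scene'],b)
    t=np.linalg.lstsq(np.c_[d1,-d2],o2-o1,rcond=None)[0]; p,q=o1+d1*t[0],o2+d2*t[1]; return p.round(3),q.round(3)
print(tri((377,208),(155,8)),tri((374,240),(154,41)))
for z in(.45,.5,.55,.6,.65): print(z,[(plane(*C['top'],u,z).round(3),proj(*C['scene'],plane(*C['top'],u,z)[None]).round()) for u in((343,278),(345,190))])
E
```

```text
(array([0.374, 0.205, 0.466]), array([0.378, 0.205, 0.469])) (array([0.367, 0.208, 0.418]), array([0.37 , 0.209, 0.42 ]))
0.45 [(array([0.31 , 0.277, 0.45 ]), array([[116.,  19.]])), (array([0.429, 0.219, 0.45 ]), array([[190.,  20.]]))]
0.5 [(array([0.278, 0.294, 0.5  ]), array([[ 91., -15.]])), (array([0.386, 0.241, 0.5  ]), array([[158., -14.]]))]
0.55 [(array([0.246, 0.311, 0.55 ]), array([[ 65., -50.]])), (array([0.342, 0.264, 0.55 ]), array([[125., -50.]]))]
0.6 [(array([0.214, 0.328, 0.6  ]), array([[ 38., -86.]])), (array([0.298, 0.286, 0.6  ]), array([[ 92., -86.]]))]
0.65 [(array([0.181, 0.345, 0.65 ]), array([[  11., -123.]])), (array([0.254, 0.309, 0.65 ]), array([[  57., -124.]]))]
```

step_arm(rows=[[0.07,0,0,0,0,-0.04],[0.14,0.02,0,0,0,-0.08],[0.21,0.06,0,0,0,-0.113],[0.26,0.1,0,0,0,-0.113],[0.3,0.15,0,0,0,-0.113]])

```text
clock: 0.52
tcp_pos: [0.4487, -0.5304, 0.2443]
orientation: [-3.14, -0.083, 0.0]
contact_force: [0.1, 1.1, -0.0]
grip_width: 0.0854
gripper_force: 0.0
```

step_arm(rows=[[0.03,0.06,0,0,0,0],[0.05,0.12,0,0,0,0],[0.07,0.18,0,0,0,0],[0.1,0.24,0,0,0,0],[0.12,0.3,0,0,0,0]], jaw=0.2)

```text
clock: 0.93
tcp_pos: [0.5192, -0.3491, 0.2449]
orientation: [-3.14, -0.084, 0.0]
contact_force: [1.6, -0.1, -0.1]
grip_width: 0.0688
gripper_force: 0.0
```

step_arm(rows=[[0.01,0.06,0,0,0,0],[0.02,0.12,0,0,0,0],[0.02,0.18,0,0,0,0],[0.02,0.24,0,0,0,0],[0.02,0.3,0,0,0,0]])

```text
clock: 1.35
tcp_pos: [0.5298, -0.1695, 0.245]
orientation: [-3.14, -0.083, 0.001]
contact_force: [0.8, -0.9, 0.5]
grip_width: 0.0684
gripper_force: 0.0
```

step_arm(rows=[[0,0.06,-0.01,0,0,0],[0,0.12,-0.02,0,0,0],[0,0.18,-0.03,0,0,0],[0,0.24,-0.04,0,0,0],[0,0.3,-0.05,0,0,0]])

```text
clock: 1.77
tcp_pos: [0.5297, 0.0103, 0.2149]
orientation: [3.14, 0.083, -0.001]
contact_force: [0.4, -0.1, 0.1]
grip_width: 0.0682
gripper_force: 0.0
```

step_arm(rows=[[0.01,0.06,-0.01,0,0,0],[0.02,0.12,-0.01,0,0,0],[0.02,0.16,-0.01,0,0,0],[0.02,0.18,-0.01,0,0,0],[0.02,0.18,-0.01,0,0,0]])

```text
clock: 2.18
tcp_pos: [0.5417, 0.1199, 0.209]
orientation: [-3.139, -0.091, 0.001]
contact_force: [-0.9, 0.5, -0.1]
grip_width: 0.0684
gripper_force: 0.0
```

```bash
python3 - <<'E'
from h import *
o=r.get_obs(); print({k:np.round(o[k],4).tolist() for k in('clock','tcp_pos','orientation','joints','grip_width')})
np.savez('w1.npz',p=o['tcp_pos'],o=o['orientation'])
cv2.imwrite('pics/w1.png',eyes.grab_frame('wrist')[:,:,::-1])
E
```

```text
{'clock': 2.1833, 'tcp_pos': [0.5417, 0.1199, 0.209], 'orientation': [-3.1391, -0.0907, 0.001], 'joints': [-0.1645, 0.3293, -0.2026, 1.8722, 0.0786, 0.948, -1.9154], 'grip_width': 0.0684}
```

View pics/w1.png

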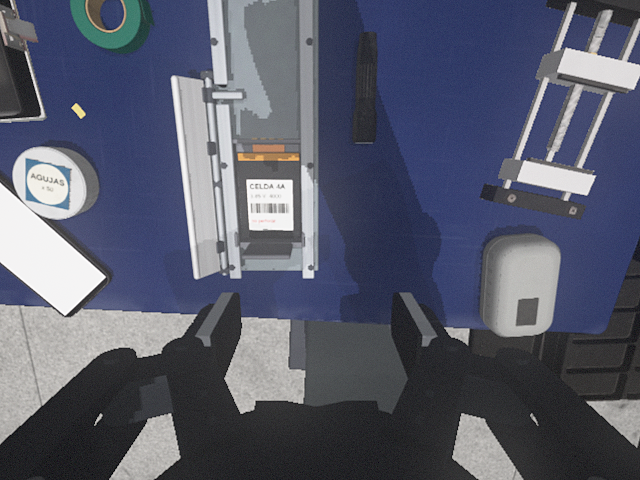

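The wrist picture shows the rails' rear ends at v≈277 (left u 228–241, right u 302–315) and the gate arm at (228,95). The flap edge runs from (195,278) to (175,77), and the plate is at about (268,250), with both pads near v≈300. Next I'll refit with these points and enlarge the plate.

```bash
cat >> h.py <<'E'
from scipy.spatial.transform import Rotation as Ro
def wristE(p,o):
    A=np.eye(4);A[:3,:3]=Ro.from_rotvec(o).as_matrix();A[:3,3]=p
    i=eyes.camera_info('wrist'); return np.array(i['mtx']),A@np.array(i['tool_from_camera'])
E
python3 - <<'E'
from h import *
w=np.load('w1.npz'); K,E=wristE(w['p'],w['o'])
L=[((228,277),(-172,42.5,26)),((314.5,277.5),(-172,-42.5,26)),((302,277.5),(-172,-31,26)),((195,278),(-165,69,46)),((175,77),(12,69,46)),((243,95),(0,20,20)),((317,0.5),(None,))][:6]
uv=np.array([a for a,b in L]);P=np.array([b for a,b in L])/1e3
f=lambda v:proj(K,E,dockT(v)(P))-uv
s=least_squares(lambda v:f(v).ravel(),[.65,.17,.05],x_scale=[.01,.01,.1]);v=s.x;print(v,np.round(f(v),1).tolist())
a=cv2.imread('pics/w1.png')[225:285,185:325]; cv2.imwrite('pics/w1c.png',cv2.resize(a,None,fx=5,fy=5,interpolation=cv2.INTER_CUBIC))
g=dockT(v)
for x in(-.15,-.145,-.14,-.135,-.13): print(x,proj(K,E,g(np.array([[x,22,57],[x,-22,57],[x,0,21]])*[1,.001,.001])).round(1).tolist())
E
```

```text
[0.65053579 0.17034858 0.05192531] [[1.5, 1.3], [-1.0, 1.3], [0.1, 1.2], [0.7, 1.6], [-1.3, -3.3], [0.2, -0.3]]
-0.15 [[241.9, 269.5], [290.6, 269.8], [271.4, 256.3]]
-0.145 [[241.6, 264.3], [290.5, 264.6], [271.3, 251.6]]
-0.14 [[241.2, 259.0], [290.4, 259.3], [271.1, 246.9]]
-0.135 [[240.9, 253.7], [290.3, 254.0], [270.9, 242.1]]
-0.13 [[240.6, 248.4], [290.2, 248.7], [270.8, 237.2]]
```

View pics/w1c.png

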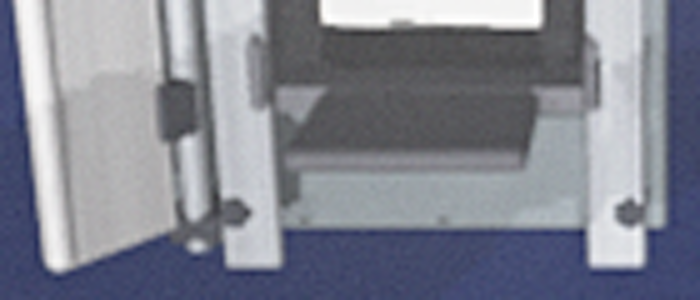

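step_arm(rows=[[-0.02,0,0,0.02,0,0],[-0.05,0.02,-0.02,0.04,0,0],[-0.08,0.05,-0.04,0.05,0,0],[-0.095,0.09,-0.06,0.05,0,0],[-0.095,0.12,-0.1,0.05,0,0]], jaw=0.36)

```text
clock: 2.65
tcp_pos: [0.4853, 0.1863, 0.1504]
orientation: [-2.984, -0.072, -0.011]
contact_force: [0.8, 0.4, -0.5]
grip_width: 0.0548
gripper_force: 0.0
```

step_arm(rows=[[0,0,-0.02,0,0,0],[0,0,-0.04,0,0,0],[0,0,-0.06,0,0,0],[0,0,-0.06,0,0,0],[0,0,-0.06,0,0,0]])

```text
clock: 3.07
tcp_pos: [0.4853, 0.1862, 0.1129]
orientation: [-2.985, -0.074, -0.005]
contact_force: [0.7, -0.5, 0.8]
grip_width: 0.0547
gripper_force: 0.0
```

```bash
cat >> h.py <<'E'
V=np.array([.6507,.1704,.052])
def state():
    o=r.get_obs(); c,s=np.cos(V[2]),np.sin(V[2]); Rd=np.array([[c,s,0],[-s,c,0],[0,0,1]])
    R=Rd@Ro.from_rotvec(o['orientation']).as_matrix(); p=Rd@(np.array(o['tcp_pos'])-[V[0],V[1],0])
    h=(o['grip_width']+.0145)/2
    for k,sg in(('flapfinger',-1),('pushfinger',1)): print(k,((p+R@[0,sg*h,.014])*1e3).round(1))
    print('tcp',(p*1e3).round(1),'axes',R.round(3).tolist(),'F',np.round(o['contact_force'],1),'tau',np.round(o['tau'],1),'t',o['clock'],'w',o['grip_width']); return o
E
python3 - <<'E'
from h import *
o=state(); np.savez('w2.npz',p=o['tcp_pos'],o=o['orientation']); cv2.imwrite('pics/w2.png',eyes.grab_frame('wrist')[:,:,::-1])
E
```

```text
flapfinger [-164.2   60.7  104.4]
pushfinger [-164.3   -7.7   93.7]
tcp [-164.3   24.4  112.9] axes [[1.0, -0.002, 0.007], [-0.003, -0.988, 0.155], [0.007, -0.155, -0.988]] F [ 0.7 -0.5  0.8] tau [ -0.1 -45.3  -2.1 -19.7  -0.3  -0.3   0. ] t 3.0667 w 0.05469291383529896
```

View pics/w2.png

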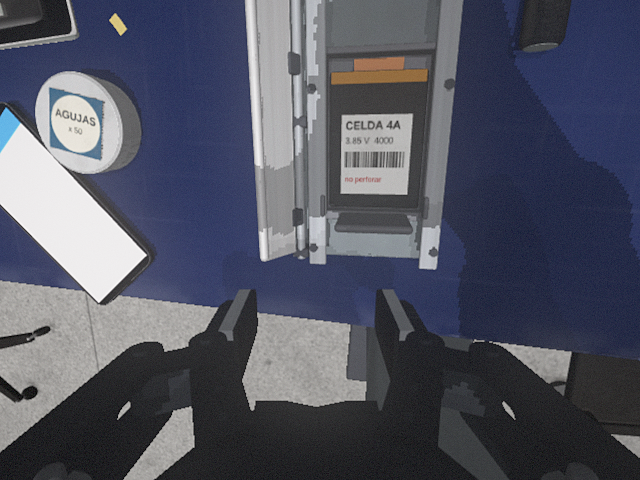

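The wrist picture shows the dock undisturbed, the plate's rear top edge at v≈230, and the finger tips at (243,292) and (390,292). I'll compare the predicted tip pixels with these.

```bash
python3 - <<'E'
from h import *
w=np.load('w2.npz');K,E=wristE(w['p'],w['o']);A=np.eye(4);A[:3,:3]=Ro.from_rotvec(w['o']).as_matrix();A[:3,3]=w['p']
for y in(-.0274,-.042,.0274,.042):
  print(y,[proj(K,E,(A@[x,y,z,1])[None,:3]).round(0).tolist() for x in(-.011,.011) for z in(.014,.006)])
g=dockT(V)
print(proj(K,E,g(np.array([[-172,42.5,26],[-172,-42.5,26],[-165,69,46],[-139,22,57],[-139,-22,57]])/1e3)).round(0).tolist())
E
```

```text
-0.0274 [[[259.0, 323.0]], [[256.0, 332.0]], [[256.0, 281.0]], [[253.0, 288.0]]]
-0.042 [[[228.0, 323.0]], [[224.0, 332.0]], [[225.0, 281.0]], [[220.0, 288.0]]]
0.0274 [[[372.0, 323.0]], [[375.0, 332.0]], [[375.0, 281.0]], [[378.0, 288.0]]]
0.042 [[[403.0, 323.0]], [[407.0, 332.0]], [[406.0, 281.0]], [[411.0, 288.0]]]
[[309.0, 263.0], [437.0, 270.0], [263.0, 261.0], [335.0, 229.0], [415.0, 232.0]]
```

step_arm(rows=[[0,0.01,-0.02,0,0,0],[0,0.01,-0.04,0,0,0],[0,0.01,-0.06,0,0,0],[0,0.01,-0.06,0,0,0]])

```text
clock: 3.45
tcp_pos: [0.4849, 0.1935, 0.0765]
orientation: [-2.985, -0.077, -0.004]
contact_force: [-0.7, 0.6, 0.2]
grip_width: 0.0546
gripper_force: 0.0
```

step_arm(rows=[[0,0,-0.01,0,0,0],[0,0,-0.02,0,0,0],[0,0,-0.03,0,0,0],[0,0,-0.03,0,0,0]])

```text
clock: 3.78
tcp_pos: [0.4849, 0.1943, 0.0586]
orientation: [-2.984, -0.078, -0.005]
contact_force: [-1.0, 0.7, -0.3]
grip_width: 0.0548
gripper_force: 0.0
```

```bash
python3 -c "
from h import *
state()"
```

```text
flapfinger [-164.2   68.8   50.2]
pushfinger [-164.2    0.4   39.4]
tcp [-164.3   32.5   58.6] axes [[1.0, 0.001, 0.007], [-0.0, -0.988, 0.156], [0.007, -0.156, -0.988]] F [-1.   0.7 -0.3] tau [ -0.  -49.5  -2.4 -17.8  -0.3  -0.5  -0. ] t 3.7833 w 0.05475307589169467
```

step_arm(rows=[[0,0,-0.005,0,0,0],[0,0,-0.01,0,0,0],[0,0,-0.015,0,0,0],[0,0,-0.015,0,0,0],[0,0,-0.015,0,0,0]])

```text
clock: 4.2
tcp_pos: [0.4853, 0.1945, 0.0502]
orientation: [-2.984, -0.079, -0.006]
contact_force: [0.4, 0.2, 1.4]
grip_width: 0.0545
gripper_force: 0.1
```

step_arm(rows=[[0,0,-0.005,0,0,0],[0,0,-0.01,0,0,0],[0,0,-0.015,0,0,0],[0,0,-0.015,0,0,0],[0,0,-0.015,0,0,0]])

```text
clock: 4.62
tcp_pos: [0.4851, 0.1944, 0.041]
orientation: [-2.984, -0.079, -0.005]
contact_force: [0.3, -0.2, 0.5]
grip_width: 0.0545
gripper_force: 0.4
```

```bash
cat >> h.py <<'E'
def gate():
    o=r.get_obs();K,E=wristE(o['tcp_pos'],o['orientation']);im=eyes.grab_frame('wrist');g=dockT(V)
    th=np.arange(0,1.16,.16);e=.96-th
    for x in(-.1,-.06):
        P=np.c_[x+0*e,.05+.033*np.cos(e)+.003,.016+.033*np.sin(e)]
        uv=proj(K,E,g(P)); print(x,'pred u by theta',dict(zip(th.round(2).tolist(),uv[:,0].round().tolist())),'v',uv[0,1].round())
        v=int(uv[:,1].mean()); row=im[v,:int(uv[0,0])+40].astype(int)
        w=np.where((row[:,0]>110)&(row[:,2]-row[:,0]<50))[0]; print('  light px from',w[(w>uv[-1,0]-25)][:3])
    return im
E
python3 -c "
from h import *
state(); im=gate(); cv2.imwrite('pics/w3.png',im[:,:,::-1])"
```

```text
flapfinger [-164.    68.9   32.6]
pushfinger [-164.     0.7   21.8]
tcp [-164.1   32.6   41. ] axes [[1.0, 0.001, 0.008], [0.0, -0.988, 0.156], [0.008, -0.156, -0.988]] F [ 0.3 -0.2  0.5] tau [ -0.6 -50.   -3.1 -16.4  -0.4  -0.4   0. ] t 4.6167 w 0.054542562782437326
-0.1 pred u by theta {0.0: 215.0, 0.16: 209.0, 0.32: 206.0, 0.48: 205.0, 0.64: 205.0, 0.8: 208.0, 0.96: 212.0, 1.12: 218.0} v 165.0
  light px from [208 209 210]
-0.06 pred u by theta {0.0: 206.0, 0.16: 200.0, 0.32: 196.0, 0.48: 195.0, 0.64: 196.0, 0.8: 200.0, 0.96: 205.0, 1.12: 211.0} v 50.0
  light px from [198 199 200]
```

View pics/w3.png

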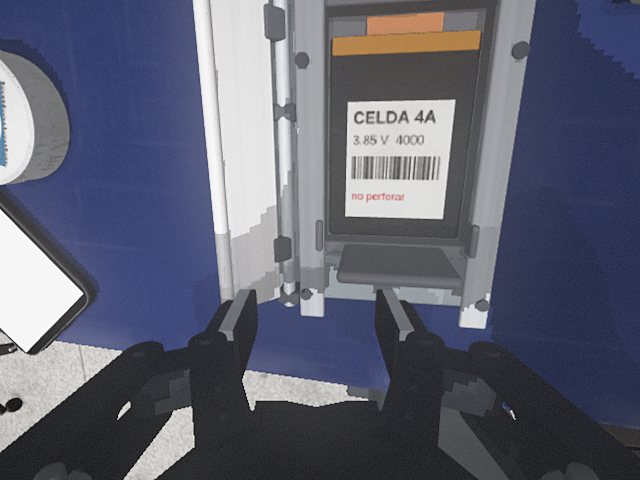

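The picture shows the finger just starting on the flap's rear end near (235,298), with the gate only slightly open. The tips are about 2 mm ahead of the TCP at this opening, so the flap should be level at TCP z ≈ 26 mm.

step_arm(rows=[[0.004,0,-0.005,0,0,0],[0.008,0,-0.01,0,0,0],[0.008,0,-0.015,0,0,0],[0.008,0,-0.018,0,0,0],[0.008,0,-0.018,0,0,0]])

```text
clock: 5.08
tcp_pos: [0.4903, 0.1948, 0.0302]
orientation: [-2.983, -0.079, -0.007]
contact_force: [1.2, 0.0, 2.0]
grip_width: 0.0548
gripper_force: 0.8
```

```bash
python3 -c "
from h import *
state(); im=gate()"
```

```text
flapfinger [-158.8   69.1   21.8]
pushfinger [-158.7    0.7   10.9]
tcp [-158.9   32.7   30.2] axes [[1.0, 0.001, 0.008], [-0.0, -0.988, 0.156], [0.009, -0.156, -0.988]] F [1.2 0.  2. ] tau [ -0.4 -50.1  -2.8 -15.   -0.3  -0.    0. ] t 5.0833 w 0.05478773222119036
-0.1 pred u by theta {0.0: 204.0, 0.16: 198.0, 0.32: 194.0, 0.48: 194.0, 0.64: 195.0, 0.8: 198.0, 0.96: 203.0, 1.12: 209.0} v 181.0
  light px from [192 193 194]
-0.06 pred u by theta {0.0: 192.0, 0.16: 186.0, 0.32: 183.0, 0.48: 182.0, 0.64: 184.0, 0.8: 188.0, 0.96: 194.0, 1.12: 201.0} v 59.0
  light px from [180 181 182]
```

step_arm(rows=[[0,0,-0.004,0,0,0],[0,0,-0.008,0,0,0],[0,0,-0.008,0,0,0],[0,0,-0.008,0,0,0]])

```text
clock: 5.47
tcp_pos: [0.4901, 0.1948, 0.0257]
orientation: [-2.983, -0.079, -0.006]
contact_force: [0.2, 0.8, 2.5]
grip_width: 0.0553
gripper_force: 1.1
```

```bash
python3 -c "
from h import *
state(); im=gate(); a=im[0:330,130:360]; cv2.imwrite('pics/w4.png',cv2.resize(a,None,fx=1.8,fy=1.8)[:,:,::-1])"
```

```text
flapfinger [-159.1   69.4   17.3]
pushfinger [-159.     0.5    6.4]
tcp [-159.1   32.7   25.7] axes [[1.0, 0.002, 0.008], [0.0, -0.988, 0.156], [0.008, -0.156, -0.988]] F [0.2 0.8 2.5] tau [  0.2 -49.9  -2.1 -14.5  -0.1  -0.    0. ] t 5.4667 w 0.05527503043274909
-0.1 pred u by theta {0.0: 197.0, 0.16: 192.0, 0.32: 188.0, 0.48: 188.0, 0.64: 189.0, 0.8: 193.0, 0.96: 198.0, 1.12: 205.0} v 182.0
  light px from [190 191 192]
-0.06 pred u by theta {0.0: 185.0, 0.16: 179.0, 0.32: 176.0, 0.48: 176.0, 0.64: 178.0, 0.8: 182.0, 0.96: 188.0, 1.12: 196.0} v 55.0
  light px from [178 179 180]
```

View pics/w4.png

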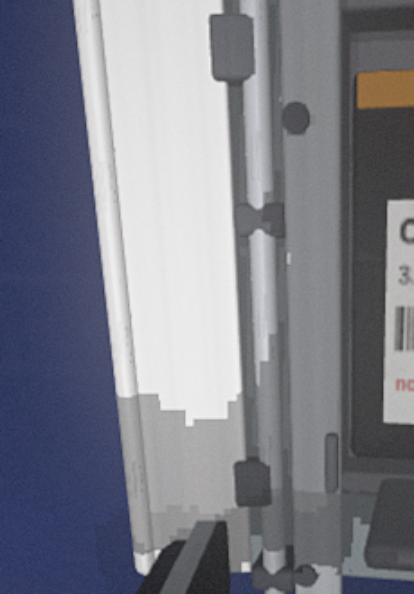

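Flap nearly level: its edge runs (135,570)→(80,0) in the crop, with the finger resting on its rear end. The edge pixels give about 0.75 rad, so I'll press 4 mm more.

step_arm(rows=[[0,0,-0.003,0,0,0],[0,0,-0.006,0,0,0],[0,0,-0.006,0,0,0],[0,0,-0.006,0,0,0]])

```text
clock: 5.85
tcp_pos: [0.4901, 0.1952, 0.0222]
orientation: [-2.983, -0.079, -0.007]
contact_force: [0.4, 2.7, 4.4]
grip_width: 0.0548
gripper_force: 2.0
```

```bash
python3 -c "
from h import *
state(); im=gate()"
```

```text
flapfinger [-159.    69.5   13.8]
pushfinger [-158.9    1.1    2.9]
tcp [-159.1   33.1   22.2] axes [[1.0, 0.002, 0.008], [0.0, -0.988, 0.157], [0.009, -0.157, -0.988]] F [0.4 2.7 4.4] tau [  1.3 -49.4  -0.7 -13.7   0.2   0.1  -0. ] t 5.85 w 0.05476386089307434
-0.1 pred u by theta {0.0: 193.0, 0.16: 187.0, 0.32: 184.0, 0.48: 184.0, 0.64: 185.0, 0.8: 189.0, 0.96: 195.0, 1.12: 202.0} v 183.0
  light px from [196 197 198]
-0.06 pred u by theta {0.0: 180.0, 0.16: 174.0, 0.32: 171.0, 0.48: 171.0, 0.64: 173.0, 0.8: 178.0, 0.96: 184.0, 1.12: 192.0} v 52.0
  light px from [184 185 186]
```

step_arm(rows=[[0.012,0.0006,0,0,0,0],[0.024,0.0012,0,0,0,0],[0.036,0.0019,0,0,0,0],[0.048,0.0025,0,0,0,0],[0.06,0.0031,0,0,0,0]])

```text
clock: 6.32
tcp_pos: [0.5254, 0.1958, 0.0216]
orientation: [-2.985, -0.079, -0.002]
contact_force: [-5.4, -0.1, 5.8]
grip_width: 0.0548
gripper_force: 2.4
```

```bash
python3 -c "
from h import *
state(); im=gate()"
```

```text
flapfinger [-123.7   68.3   13.1]
pushfinger [-123.7   -0.2    2.4]
tcp [-123.8   31.9   21.6] axes [[1.0, 0.001, 0.005], [0.0, -0.988, 0.155], [0.005, -0.155, -0.988]] F [-5.4 -0.1  5.8] tau [  1.  -53.8  -1.1 -17.8   0.1  -1.6  -0.1] t 6.3167 w 0.054762407417654084
-0.1 pred u by theta {0.0: 199.0, 0.16: 193.0, 0.32: 190.0, 0.48: 189.0, 0.64: 191.0, 0.8: 194.0, 0.96: 199.0, 1.12: 205.0} v 280.0
  light px from [205 206 207]
-0.06 pred u by theta {0.0: 187.0, 0.16: 181.0, 0.32: 178.0, 0.48: 178.0, 0.64: 180.0, 0.8: 184.0, 0.96: 190.0, 1.12: 197.0} v 170.0
  light px from [194 195 196]
```

step_arm(rows=[[0.012,0.0006,0.001,0,0,0],[0.024,0.0012,0.001,0,0,0],[0.036,0.0019,0.001,0,0,0],[0.048,0.0025,0.001,0,0,0],[0.06,0.0031,0.001,0,0,0]])

```text
clock: 6.78
tcp_pos: [0.5618, 0.198, 0.0222]
orientation: [-2.984, -0.079, -0.004]
contact_force: [-4.4, 0.5, 3.7]
grip_width: 0.0546
gripper_force: 2.2
```

step_arm(rows=[[0.012,0.0006,0,0,0,0],[0.024,0.0012,0,0,0,0],[0.036,0.0019,0,0,0,0],[0.048,0.0025,0,0,0,0],[0.06,0.0031,0,0,0,0]])

```text
clock: 7.2
tcp_pos: [0.5988, 0.2002, 0.0227]
orientation: [-2.984, -0.079, -0.006]
contact_force: [-3.9, -0.3, 3.7]
grip_width: 0.0545
gripper_force: 2.1
```

```bash
python3 -c "
from h import *
state(); im=gate()"
```

```text
flapfinger [-50.2  68.7  14.3]
pushfinger [-50.1   0.5   3.5]
tcp [-50.2  32.4  22.7] axes [[1.0, 0.001, 0.008], [0.0, -0.988, 0.156], [0.008, -0.156, -0.988]] F [-3.9 -0.3  3.7] tau [  0.7 -60.9  -1.9 -20.    0.   -1.5  -0.1] t 7.2 w 0.05451433467338881
-0.1 pred u by theta {0.0: 218.0, 0.16: 213.0, 0.32: 210.0, 0.48: 208.0, 0.64: 209.0, 0.8: 211.0, 0.96: 215.0, 1.12: 220.0} v 436.0
  light px from [250 251 252]
-0.06 pred u by theta {0.0: 210.0, 0.16: 204.0, 0.32: 201.0, 0.48: 200.0, 0.64: 201.0, 0.8: 204.0, 0.96: 208.0, 1.12: 214.0} v 356.0
  light px from [225 226 227]
```

step_arm(rows=[[0.012,0.0006,0,0,0,0],[0.024,0.0012,0,0,0,0],[0.036,0.0019,0,0,0,0],[0.048,0.0025,0,0,0,0],[0.06,0.0031,0,0,0,0]])

```text
clock: 7.67
tcp_pos: [0.6347, 0.2022, 0.0228]
orientation: [-2.983, -0.079, -0.006]
contact_force: [-3.5, 1.0, 4.8]
grip_width: 0.0547
gripper_force: 2.1
```

step_arm(rows=[[0.004,0.0002,0,0,0,0],[0.008,0.0004,0,0,0,0],[0.01,0.0005,0,0,0,0],[0.01,0.0005,0,0,0,0]])

```text
clock: 8.0
tcp_pos: [0.6392, 0.2025, 0.0224]
orientation: [-2.984, -0.079, -0.003]
contact_force: [-6.9, 0.7, 4.1]
grip_width: 0.0545
gripper_force: 2.2
```

```bash
python3 -c "
from h import *
o=state(); im=eyes.grab_frame('wrist'); cv2.imwrite('pics/w5.png',im[:,:,::-1]); np.savez('w5.npz',p=o['tcp_pos'],o=o['orientation'])
K,E=wristE(o['tcp_pos'],o['orientation']); print(proj(K,E,dockT(V)(np.array([[-3,28,43],[3,40,43],[6,22,57],[6,-22,57],[112,31,26],[112,-31,26]])/1e3)).round().tolist())"
```

```text
flapfinger [-9.8 69.  13.9]
pushfinger [-9.7  0.8  3.2]
tcp [-9.8 32.7 22.4] axes [[1.0, 0.001, 0.006], [0.0, -0.988, 0.156], [0.006, -0.156, -0.988]] F [-6.9  0.7  4.1] tau [  1.3 -63.8  -1.4 -22.9   0.2  -1.8   0. ] t 8.0 w 0.05452639973314196
[[319.0, 330.0], [287.0, 312.0], [331.0, 330.0], [479.0, 342.0], [319.0, -19.0], [531.0, -35.0]]
```

View pics/w5.png

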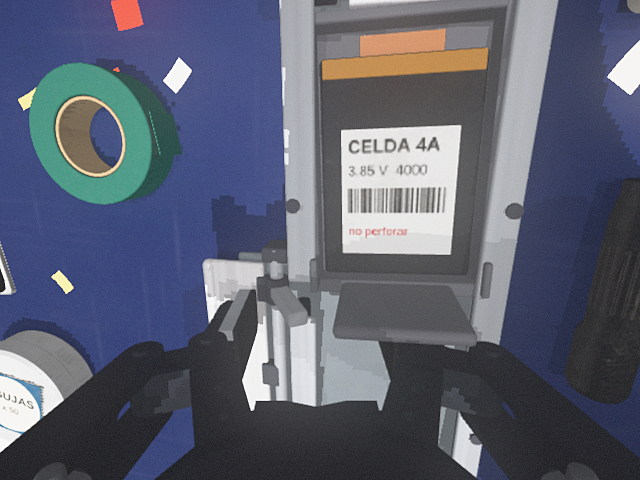

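The gate arm is raised beside the chute at (285,300), the tail plate's rear top edge is at v≈345, and the finger is behind it. The x force has risen to about 7 N, so the nose is on the contacts. I'll keep pushing in small steps.

step_arm(rows=[[0.002,0.0001,0,0,0,0],[0.004,0.0002,0,0,0,0],[0.004,0.0002,0,0,0,0]])

```text
clock: 8.3
tcp_pos: [0.6409, 0.2027, 0.0223]
orientation: [-2.984, -0.079, -0.001]
contact_force: [-7.9, -0.2, 7.1]
grip_width: 0.0549
gripper_force: 2.2
```

step_arm(rows=[[0.002,0.0001,0,0,0,0],[0.003,0.0002,0,0,0,0],[0.003,0.0002,0,0,0,0]])

```text
clock: 8.55
tcp_pos: [0.6422, 0.2029, 0.0223]
orientation: [-2.984, -0.079, 0.0]
contact_force: [-9.2, -1.0, 7.0]
grip_width: 0.0547
gripper_force: 2.2
```

step_arm(rows=[[0.002,0.0001,0,0,0,0],[0.003,0.0002,0,0,0,0],[0.003,0.0002,0,0,0,0]])

```text
clock: 8.8
tcp_pos: [0.6435, 0.2031, 0.0221]
orientation: [-2.984, -0.079, 0.002]
contact_force: [-11.1, -0.6, 7.0]
grip_width: 0.0547
gripper_force: 2.2
```

step_arm(rows=[[0.002,0.0001,0,0,0,0],[0.004,0.0002,0,0,0,0],[0.004,0.0002,0,0,0,0]])

```text
clock: 9.05
tcp_pos: [0.6435, 0.2032, 0.0214]
orientation: [-2.984, -0.08, 0.009]
contact_force: [-15.6, 0.1, 9.1]
grip_width: 0.0546
gripper_force: 2.2
```

```bash
python3 - <<'E'
from h import *
o=state(); im=eyes.grab_frame('wrist'); K,E=wristE(o['tcp_pos'],o['orientation'])
# front edge of label (white) as tracker of the carrier: label bottom row in w5 vs now, plus plate fore edge
old=cv2.imread('pics/w5.png')[:,:,::-1]; w=np.load('w5.npz'); K0,E0=wristE(w['p'],w['o'])
c,s=np.cos(V[2]),np.sin(V[2])
def tod(p): d=p[:2]-V[:2]; return ((c*d[0]+s*d[1])*1e3).round(1),((-s*d[0]+c*d[1])*1e3).round(1)
for I,EE in((old,E0),(im,E)):
    m=(I[110:270,335:470].min(2)>165).astype(np.uint8); n,l,st,ce=cv2.connectedComponentsWithStats(m); k=1+st[1:,4].argmax()
    cc=cv2.minAreaRect(np.argwhere(l==k)[:,::-1].astype(np.float32)); q=np.array(cc[0])+[335,110]; print(q,cc[1],'label x',tod(plane(K,EE,q,.0125)))
    g=I.mean(2); print('col400',g[325:356,410].round().astype(int).tolist())
for x in(3,5,7,9): print(x,proj(K,E,dockT(V)(np.array([[x,0,57]])/1e3)).round(1))
w=np.load('w1.npz');K1,E1=wristE(w['p'],w['o']); I=cv2.imread('pics/w1.png')[:,:,::-1]
m=(I[172:240,240:302].min(2)>165).astype(np.uint8); n,l,st,ce=cv2.connectedComponentsWithStats(m); k=1+st[1:,4].argmax()
cc=cv2.minAreaRect(np.argwhere(l==k)[:,::-1].astype(np.float32)); q=np.array(cc[0])+[240,172]; print(q,cc[1],'label x start',tod(plane(K1,E1,q,.0125)))
E
```

```text
flapfinger [-5.5 69.5 12.9]
pushfinger [-5.4  1.2  2.2]
tcp [-5.4 33.2 21.4] axes [[1.0, 0.001, -0.002], [0.001, -0.988, 0.156], [-0.002, -0.156, -0.988]] F [-15.6   0.1   9.1] tau [  2.5 -64.4   0.1 -27.7   1.   -4.2   0.4] t 9.05 w 0.054629855744429856
[400.5 189.5] (129.0, 119.0) label x (np.float64(44.7), np.float64(-0.1))
col400 [84, 81, 92, 90, 92, 98, 108, 111, 111, 113, 115, 120, 118, 117, 113, 100, 91, 82, 59, 53, 55, 52, 54, 55, 51, 55, 55, 54, 57, 53, 48]
[401.5 190. ] (130.0, 121.0) label x (np.float64(49.1), np.float64(0.1))
col400 [90, 84, 86, 88, 87, 90, 88, 96, 96, 109, 112, 117, 111, 119, 117, 115, 114, 114, 100, 92, 81, 53, 50, 50, 56, 57, 48, 54, 54, 54, 51]
3 [[403.2 359.7]]
5 [[403.7 354.2]]
7 [[404.2 348.5]]
9 [[404.7 342.9]]
[269.5 204.5] (51.0, 47.0) label x start (np.float64(-99.0), np.float64(1.2))
```

The TCP has stalled and the force has jumped to 15.6 N, so the carrier is on the nose stops at about 60 mm. I'll ease off slightly and let the flap up while still pushing.

step_arm(rows=[[-0.001,0,0,0,0,0],[-0.002,0,0,0,0,0],[-0.002,0,0.004,0,0,0],[-0.002,0,0.008,0,0,0],[-0.002,0,0.012,0,0,0]])

```text
clock: 9.52
tcp_pos: [0.6444, 0.2018, 0.0281]
orientation: [-2.986, -0.078, 0.003]
contact_force: [-7.5, -0.9, -2.1]
grip_width: 0.0548
gripper_force: 0.8
```

step_arm(rows=[[0,0,0.004,0,0,0],[0,0,0.008,0,0,0],[0,0,0.012,0,0,0],[0,0,0.016,0,0,0],[0,0,0.02,0,0,0]])

```text
clock: 9.93
tcp_pos: [0.6455, 0.2016, 0.0402]
orientation: [-2.985, -0.078, 0.0]
contact_force: [-4.8, -1.0, -2.7]
grip_width: 0.0544
gripper_force: 3.0
```

step_arm(rows=[[0,0,0.004,0,0,0],[0,0,0.008,0,0,0],[0,0,0.012,0,0,0],[0,0,0.016,0,0,0],[0,0,0.018,0,0,0]])

```text
clock: 10.35
tcp_pos: [0.6456, 0.2025, 0.0514]
orientation: [-2.984, -0.078, -0.001]
contact_force: [-4.3, 0.7, -4.4]
grip_width: 0.0548
gripper_force: 2.5
```

```bash
cat > lab.py <<'E'
from h import *
def lab():
    o=state(); im=eyes.grab_frame('wrist'); K,E=wristE(o['tcp_pos'],o['orientation'])
    m=(im[60:330,320:480].min(2)>150).astype(np.uint8); n,l,st,ce=cv2.connectedComponentsWithStats(m); k=1+st[1:,4].argmax()
    b=st[k]; q=np.array([b[0]+b[2]/2+320,b[1]+b[3]/2+60]); c,s=np.cos(V[2]),np.sin(V[2]); d=plane(K,E,q,.0125)[:2]-V[:2]
    print('label',b,'x',c*d[0]+s*d[1]); g=dockT(V)
    # gate arm, shut: top at z20, y 20..50, x -3..3
    for nm,P in(('arm shut',[[0,y,20] for y in(22,25,28)]),('arm side',[[-12,y,26] for y in(33,36)])):
        uv=proj(K,E,g(np.array(P)/1e3)).round().astype(int); print(nm,uv.tolist(),[im[v,u].tolist() for u,v in uv if 0<=v<480 and 0<=u<640])
    P=np.c_[0*np.arange(14)+.025,np.arange(14)*0.,0*np.arange(14)]
    e=.96-np.array([0,.1,.2,.4,.96]);uv=proj(K,E,g(np.c_[0*e,.053+.033*np.cos(e),.016+.033*np.sin(e)]));print('flap edge at x=0 by theta',uv.round().tolist())
    v=int(uv[0,1]); 
    if 0<=v<480: print(im[v,int(uv[:,0].min())-15:int(uv[:,0].max())+25].mean(1).round().astype(int).tolist(),int(uv[:,0].min())-15)
lab()
E
python3 lab.py
```

```text
flapfinger [-3.4 68.7 43. ]
pushfinger [-3.3  0.2 32.2]
tcp [-3.4 32.3 51.4] axes [[1.0, 0.001, 0.004], [0.0, -0.988, 0.155], [0.004, -0.155, -0.988]] F [-4.3  0.7 -4.4] tau [  1.1 -68.4  -2.1 -25.9   0.1  -1.7   0.1] t 10.35 w 0.05479981108260634
label [  25   74   98  108 8774] x 0.04794300073963154
arm shut [[345, 283], [339, 282], [333, 282]] [[90, 93, 93], [227, 229, 232], [214, 216, 220]]
arm side [[322, 307], [316, 307]] [[206, 211, 217], [216, 218, 220]]
flap edge at x=0 by theta [[235.0, 295.0], [232.0, 293.0], [229.0, 291.0], [225.0, 286.0], [230.0, 272.0]]
[80, 79, 73, 77, 80, 82, 81, 84, 77, 83, 79, 84, 82, 83, 82, 76, 79, 81, 83, 85, 80, 72, 124, 149, 161, 162, 137, 120, 123, 122, 120, 123, 125, 120, 121, 123, 128, 119, 73, 56, 60, 60, 58, 54, 57, 53, 110, 144, 151, 144] 210
```

step_arm(rows=[[-0.003,0,0,0,0,0],[-0.006,-0.0003,0,0,0,0],[-0.01,-0.0005,0,0,0,0],[-0.015,-0.0008,0,0,0,0],[-0.02,-0.001,0,0,0,0]])

```text
clock: 10.82
tcp_pos: [0.6366, 0.2021, 0.0535]
orientation: [-2.983, -0.078, -0.011]
contact_force: [-0.2, 0.1, -0.1]
grip_width: 0.0549
gripper_force: 0.0
```

step_arm(rows=[[0,0,0.02,0,0,0],[0,0,0.05,0,0,0],[0,0,0.1,0,0,0],[-0.03,0,0.15,0,0,0],[-0.05,0,0.2,0,0,0]])

```text
clock: 11.23
tcp_pos: [0.6053, 0.2022, 0.1751]
orientation: [-2.983, -0.078, -0.009]
contact_force: [0.3, 0.1, -0.1]
grip_width: 0.0546
gripper_force: 0.0
```

```bash
python3 - <<'E'
from h import *
o=state(); im=eyes.grab_frame('wrist'); cv2.imwrite('pics/w6.png',im[:,:,::-1]); K,E=wristE(o['tcp_pos'],o['orientation']); g=dockT(V)
c,s=np.cos(V[2]),np.sin(V[2])
m=(im.min(2)>150).astype(np.uint8); n,l,st,ce=cv2.connectedComponentsWithStats(m)
for k in range(1,n):
    if st[k,4]>400:
        b=st[k]; q=[b[0]+b[2]/2,b[1]+b[3]/2]; d=plane(K,E,q,.0125)[:2]-V[:2]; print(b,'dock',(c*d[0]+s*d[1]).round(4),(-s*d[0]+c*d[1]).round(4))
for x in(-.1,-.05,0):
    e=.96-np.array([0,.1,.2,.4]);uv=proj(K,E,g(np.c_[x+0*e,.053+.033*np.cos(e),.016+.033*np.sin(e)]));v=int(uv[0,1]);a=int(uv[:,0].min())-8;print('flap',x,uv[:,0].round(1).tolist(),v,a,im[v,a:a+30].mean(1).round().astype(int).tolist())
for x in(-6,-3,0,3,6,9): 
    uv=proj(K,E,g(np.array([[x,26,20],[x,0,57]])/1e3)).round().astype(int); print(x,uv.tolist(),[int(im[v,u].mean()) for u,v in uv])
E
```

```text
flapfinger [-43.6  70.5 166.7]
pushfinger [-43.6   2.2 155.9]
tcp [-43.7  34.2 175.1] axes [[1.0, 0.001, 0.01], [-0.0, -0.988, 0.157], [0.01, -0.157, -0.988]] F [ 0.3  0.1 -0.1] tau [  0.6 -52.   -1.8 -25.4  -0.2  -1.    0.1] t 11.2333 w 0.05458922253901762
[ 500    0   70   31 1789] dock 0.1152 -0.096
[365  19  56  16 683] dock 0.1126 0.0014
[ 415   20   41  307 4141] dock 0.0052 -0.0396
[ 332   27   17  145 1922] dock 0.0629 0.0398
[487  43  30  33 463] dock 0.088 -0.0784
[ 358   90   59   68 3363] dock 0.0439 0.0014
[ 293  167   35  199 5212] dock -0.0825 0.0649
[  328   177    90   186 11420] dock -0.0824 0.0068
[  0 186  46  17 634] dock -0.0218 0.3642
[  79  225  119  127 8951] dock -0.1183 0.2493
[  0 338  57  19 623] dock -0.2069 0.4094
[   8  350  108   56 3069] dock -0.2456 0.3727
[ 242  377  122   34 1961] dock -0.228 0.0735
[   0  385   48   67 1402] dock -0.3179 0.4473
[ 124  406   70   74 2430] dock -0.3254 0.2551
flap -0.1 [296.6, 294.2, 292.1, 289.0] 297 281 [91, 92, 94, 90, 87, 88, 90, 93, 95, 90, 89, 94, 85, 82, 149, 223, 239, 245, 241, 228, 202, 185, 182, 201, 210, 209, 205, 199, 204, 205]
flap -0.05 [295.7, 293.2, 291.0, 287.8] 242 279 [90, 87, 92, 92, 91, 89, 91, 90, 90, 89, 90, 93, 91, 88, 103, 185, 229, 236, 242, 231, 219, 188, 176, 191, 197, 197, 194, 195, 193, 193]
flap 0 [294.7, 292.0, 289.8, 286.4] 181 278 [90, 88, 90, 88, 89, 92, 91, 89, 89, 92, 93, 87, 86, 85, 122, 169, 193, 208, 216, 204, 186, 166, 163, 170, 169, 172, 172, 173, 168, 170]
-6 [[354, 187], [388, 194]] [189, 182]
-3 [[354, 183], [388, 189]] [225, 186]
0 [[355, 179], [389, 185]] [119, 180]
3 [[355, 176], [389, 181]] [114, 120]
6 [[355, 172], [389, 177]] [133, 125]
9 [[355, 168], [389, 172]] [84, 99]
```

The label has moved back 5 mm from the stop position, so the carrier is at about 55 mm. The flap edge is at its shut position and the force is zero. Handing in.

```bash
python3 -c "
from bench import r
print(r.hand_in())"
```

```text
the job is handed in; nothing more can be done
None
```

I handed the job in: wrist-camera measurements put the gate shut behind the tail plate and the carrier at about 55 mm against the contacts, with the arm clear of everything, but the hand-in gave no verdict.

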